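# Slide the spent filter cassette off the edge into its caddy

## Task

The washing machine's microfibre filter on the worktop is full. Draw the sliding bolt right back to free the spent cassette, then press on the cassette's orange thumb pad and slide it forward out of its bay and over the worktop edge, so that it drops into the caddy hanging below. Its lid bulges and is thin: press gently, just hard enough to carry the cassette along (about 12 N; it cracks beyond 20 N). Leave the bolt drawn for the next cassette, and do not shift the new cassette or the brush behind.

Things in the scene. Friction and masses are not known exactly. Their poses are not given: they have to be found in the camera images.
- dock: Fixed white filter unit at the worktop's front edge, with an open-topped bay for one flat cassette. Origin: on the worktop (z = 0), middle of the bay, at the front edge; x straight back, y left along the edge, z up. Bay floor 6 mm thick, ends at x = -6 mm (open, a drop beyond). Side walls 26 mm high, inner faces y = +-47.5, outer +-63 mm. Housing 67 mm high at x = 158 to 310 mm.
- cassette: Spent cassette, loose in the bay: flat dark grey shell 132 x 92 x 11.5 mm, grubby felt in front, orange thumb pad on its rear half. Origin: centre of its underside; x to its rear (as the dock's x), y left. 0.4 to 0.75 kg; friction on the bay floor 0.45. Two lips (x = 110 to 166 mm in the bay, 30 mm high, gap 83 mm) lap its sides: it cannot be lifted out, and nothing gets behind it while home.
- pad (a point): Where the middle of the orange thumb pad's top would be on a flat lid: 14 mm over the underside (20 mm over the worktop), 36 mm behind the middle. The full cassette's lid bulges: the pad's real top is 0 to 8 mm higher, each time different; feel for it. Pad 44 (x) by 66 mm (y), level rubber, gives 1 mm at 15 N, friction 1.0 on a fingertip: 9 to 15 N carries the cassette, under 8 N may skid.
- cassette_mid (a point): Middle of the spent cassette, 7 mm over its underside; about 90 mm behind the edge at the start. Once 10 mm or more past the end of the bay floor (dock x below -16 mm) the cassette tips off by itself when the finger lifts.
- bolt (a joint): Steel sliding bolt across the front of the bay, at its right: 0 = shut, 0.038 m = fully drawn. Slides right (the dock's -y), stays where left, friction 2.5 N. Clear of the cassette's path above 0.029 m.
- bolt_knob (a point): Top centre of the bolt's upright black knob, 56 mm over the worktop; moves with the bolt (dock x = 13, y = -106 mm when shut). Round post 12 mm thick from 20 to 50 mm height, 15 mm head above; free all round above 30 mm height. The bolt guide, 27 mm high, stands beside it at dock y = -63 to -94 mm.
- caddy: Fixed open pale green caddy for spent cassettes, hung under the worktop edge before the bay; outside 156 (x) x 196 (y) x 165 mm high, walls 3 mm. Origin: centre of its underside, axes as the dock's. Rim 35 mm below the worktop top; an older spent cassette lies on its floor.
- new_cassette: The new cassette, 132 x 92 x 14 mm, blue shell and clean white felt, loose on the worktop further back; stays there. Origin: centre of its underside. A wall shelf hangs 0.23 m above the back of the worktop: swing the arm over drawn in.
- brush: Grey scrubbing brush, 30 x 85 x 55 mm, loose at the back; stays there. Origin: centre of its underside.

How it is judged (in metres and radians):
On the way:
1. the bolt is drawn clear while the cassette is still home in its bay (value of joint bolt above 0.031 m and x of cassette_mid in the frame of dock above 0.075 m), for 0.2 s.
At the end, for the whole second after the job is handed in: The spent cassette lies at rest inside the caddy, its middle at least 35 mm below the caddy's rim; the bolt is still drawn at least 30 mm of its 38 mm (value of joint bolt above 0.03 m and z of cassette_mid in the frame of caddy between 0 and 0.13 m and x of cassette_mid in the frame of caddy between -0.075 and 0.075 m and y of cassette_mid in the frame of caddy between -0.095 and 0.095 m and linear speed of cassette below 0.03 m/s); the robot touches nothing.
It fails at once if the fingers press or knock the spent cassette with more than 20 N (contact force between the fingers and cassette above 20 N).
It fails at once if the new cassette is shifted by more than 20 mm (distance of new_cassette from where it was at the start of the episode above 0.02 m).
It fails at once if the brush is shifted by more than 20 mm (distance of brush from where it was at the start of the episode above 0.02 m).
It also fails if it takes over 58 s, if anything falls off the work surface, if the arm or the gripper's body presses on something with over 40 N, if the wrist force passes 120 N, or if a joint passes its speed limit or range.

## Robot

A 6-joint arm with a two-finger parallel gripper is mounted at the origin on a cart in front of the work surface, level with it; the furniture and walls round the work are solid. World frame = base frame: x ahead of the robot, y to its left, z up, the work surface at z = 0. Lengths are in mm, angles in rad, forces in N, time in s.
With the tool pointing down it reaches from about 350 to 775 mm from the base axis. Payload 7.3 kg.
Tool frame: the origin (TCP) lies on the mounting face of the last link; the fingertips stand 178 mm ahead of it and the grasp point (between the pads) lies 159 mm ahead of it; z points along the fingers, y is the line along which they close (so a half turn about z gives the same grasp; the last joint's range is limited). The gripper opens to 92 mm and grips with 3 to 60 N. Pads are 19 mm wide; open, the fingers measure 130 mm over their backs; the gripper's body (75 mm by 190 mm) begins 47 mm behind the grasp point.
Start: joints at [1.139, 0.342, 1.524, -0, 1.275, -0.146], TCP at [147.989, 503.713, 404.741] pointing down, gripper open.
Joint ranges: [-2.53, 2.53], [-0.77, 2.02], [0.04, 2.7], [-1, 4.14], [0.28, 2.66], [-3.11, 3.11]. Speed limits (rad/s): [2.57, 2.57, 3.14, 3.14, 3.14, 3.14].

## Interface

Orientations are given as [roll, pitch, yaw] about the fixed x, y, z axes, in that order (R = Rz(yaw) Ry(pitch) Rx(roll)).
In Python, from plant import arm gives the robot as it stands. The module is installed in compiled form; this text tells all that it offers.
- The arm moves only by the shell command python3 -m jog 'ROWS' [FORCE]. ROWS is JSON, a list of rows, each a list of 5 numbers: the finger opening in m, from 0 to 0.0918, then the shift along the world's x, y, z in m, then the turn about the world's z in rad. In form: [[fingers, tx, ty, tz, yaw], ...]. A call has exactly 5 rows; each row is the pose to reach, as a shift and turn from the pose commanded when the call began; what a row does not reach only later rows make up. A row lasts 1/8 s, in which the tool goes at most 62.5 mm and 10.7 degrees, less where a joint would pass 70% of its speed; a pose out of reach is approached as far as the arm can. A call with a gripper value outside its range is refused whole. The fingers move at their own pace and stop on an object; FORCE is the grip in N (left out, the last holds). Time passes only in rows, so rows that repeat a pose let the fingers close, or fill a call up. It gives the time, the measured TCP pose, the force, the opening and the grip force at its end, in the units of the state.
- arm.read_state(): the state, without advancing time (a new reading comes with each control period).
- arm.camera(name): name is "scene" or "top" or "wrist"; returns a dict with "image" (420x560x3 uint8, red, green, blue), "fx", "fy", "cx", "cy" (pixels), "R" (3x3) and "t" (3): a world point X has camera coordinates R X + t. Camera axes: x right, y down, z forward; pixel columns grow to the right and rows downward; lengths in mm; the calibration is good to about 2 mm. The wrist camera is an equidistant fisheye: a pixel r from the principal point sees the ray r / f radians off the axis. A picture is of the moment at which its call begins. There is no depth.
- arm.hand_in(): hands the job in; it is judged then, once.
The state is a dict: "time_s": time; "q": joint angles; "joint_velocities": joint speeds; "effort": joint torques, N m; "eef_pos": TCP position; "tool_rot": TCP orientation; "wrist_force": force on the tool from outside, world axes, zero at the start; "moment": the same for the moment, N m; "gripper_width": finger opening in mm; "finger_force": force on a finger pad.
Only numpy, scipy, OpenCV 4.12 (cv2) and the standard library are available. Lean on these libraries where they do the work, as an engineer would, in place of code of your own. Each camera call takes 0.05 s, during which the arm holds its last target. There are 200 camera calls.

## Working session

There is one attempt and no reset: what is moved stays moved. The work goes in short steps, Python scripts to look and compute and a shell command to move; the robot and the scene stay as the last step left them, time stands still between calls to the robot, and variables do not carry over. Pictures are saved under pics/ and viewed, at most 10 in all, crops included, and the job is handed in when it is done.

```bash
mkdir -p pics
cat > h.py <<'E'
import numpy as np, cv2
from plant import arm
def save(name,fn):
    c=arm.camera(name); cv2.imwrite('pics/'+fn,cv2.cvtColor(c['image'],cv2.COLOR_RGB2BGR)); np.savez('pics/'+fn+'.npz',**c); return c
def ray(c,u,v,fish=False):
    x=(u-c['cx'])/c['fx'];y=(v-c['cy'])/c['fy']
    if fish:
        r=np.hypot(x,y); d=np.array([x/r*np.sin(r),y/r*np.sin(r),np.cos(r)])
    else: d=np.array([x,y,1.])
    R=c['R'];return -R.T@c['t'], R.T@d/np.linalg.norm(d)
def atz(c,u,v,z,fish=False):
    o,d=ray(c,u,v,fish); return o+d*(z-o[2])/d[2]
def tri(rs):
    A=0;b=0
    for o,d in rs:
        P=np.eye(3)-np.outer(d,d);A=A+P;b=b+P@o
    X=np.linalg.solve(A,b); return X,[np.linalg.norm((np.eye(3)-np.outer(d,d))@(X-o)) for o,d in rs]
E
python3 - <<'E'
from h import *
for n in ('scene','top'):
    c=save(n,n+'0.png'); print(n,c['fx'],c['cx'],c['cy'],-c['R'].T@c['t'],c['R'].round(2).tolist())
s=arm.read_state();print(s)
a=cv2.imread('pics/scene0.png');b=cv2.imread('pics/top0.png')
E
```

```text
scene 390.9318347733956 282.3137333642761 209.02868689010555 [ 277.97623571 -692.89426072  605.73447359] [[0.9, -0.44, 0.01], [-0.32, -0.67, -0.67], [0.3, 0.6, -0.74]]
top 524.8038971212632 282.82284211367227 201.43300689340407 [-215.84131201   31.55513168  934.79896645] [[-0.33, -0.94, -0.01], [-0.73, 0.26, -0.64], [0.6, -0.2, -0.77]]
{'time_s': 0.1, 'q': array([ 1.13899565e+00,  3.42664328e-01,  1.52491364e+00, -1.33519624e-05,
        1.27541525e+00, -1.45984092e-01]), 'joint_velocities': array([ 6.35516696e-04, -1.83346417e-03, -3.54784243e-03,  6.30221979e-05,
        7.74140174e-04, -6.76000214e-04]), 'effort': array([ 2.12741172e-03, -4.32007670e+01, -2.44693440e+01,  7.21182232e-02,
        5.26067102e-02, -1.01691769e-04]), 'eef_pos': array([147.94141521, 503.60132587, 404.1111775 ]), 'tool_rot': array([-3.14020513e+00, -1.91102600e-04,  2.85577983e+00]), 'wrist_force': array([-0.72569496,  0.20216977, -0.49201338]), 'moment': array([-0.05243548, -0.03791267,  0.02674654]), 'finger_force': 0.0, 'gripper_width': 91.7115308486175}
```

View pics/scene0.png

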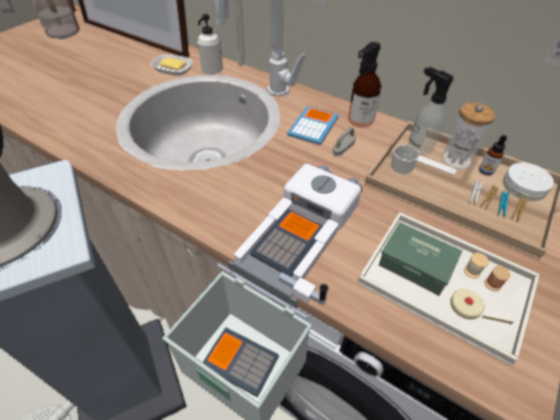

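View pics/top0.png

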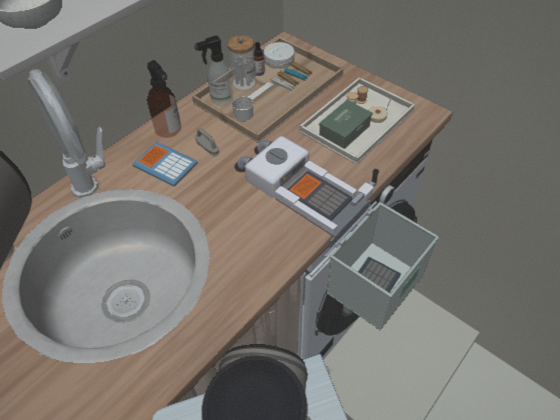

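The scene view shows the dock around (290,240), with the bolt knob near (323,292) and the pad near (300,226). In the top view, the knob is near (375,176) and the pad near (306,187). I'll enlarge both.

Run:
```python
import cv2,numpy as np
a=cv2.imread('pics/scene0.png')[160:310,220:370];b=cv2.imread('pics/top0.png')[130:250,240:400]
A=cv2.resize(a,None,fx=4,fy=4,interpolation=cv2.INTER_CUBIC);B=cv2.resize(b,None,fx=5,fy=5,interpolation=cv2.INTER_CUBIC)
for im,u0,v0,s in((A,220,160,4),(B,240,130,5)):
    for k in range(0,im.shape[1],20*s): cv2.putText(im,str(u0+k//s),(k,10),0,.4,(0,0,255),1);cv2.line(im,(k,0),(k,6),(0,0,255),1)
    for k in range(0,im.shape[0],20*s): cv2.putText(im,str(v0+k//s),(0,k+4),0,.4,(0,0,255),1)
cv2.imwrite('pics/sc.png',A);cv2.imwrite('pics/tc.png',B)
```

```text
(no output)
```

View pics/sc.png

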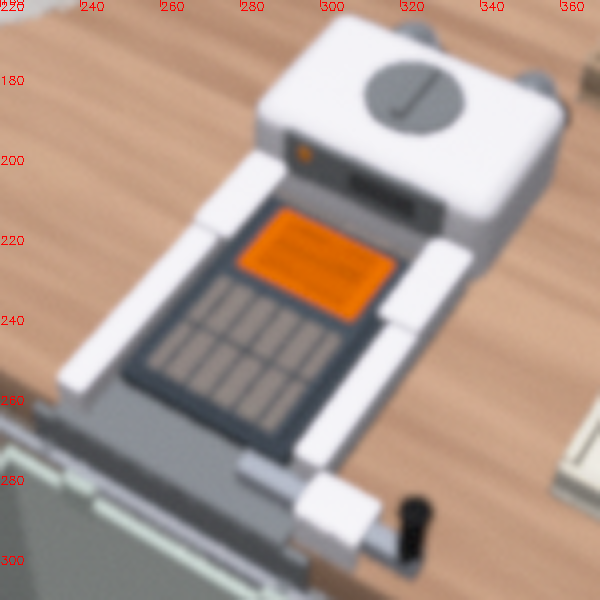

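View pics/tc.png

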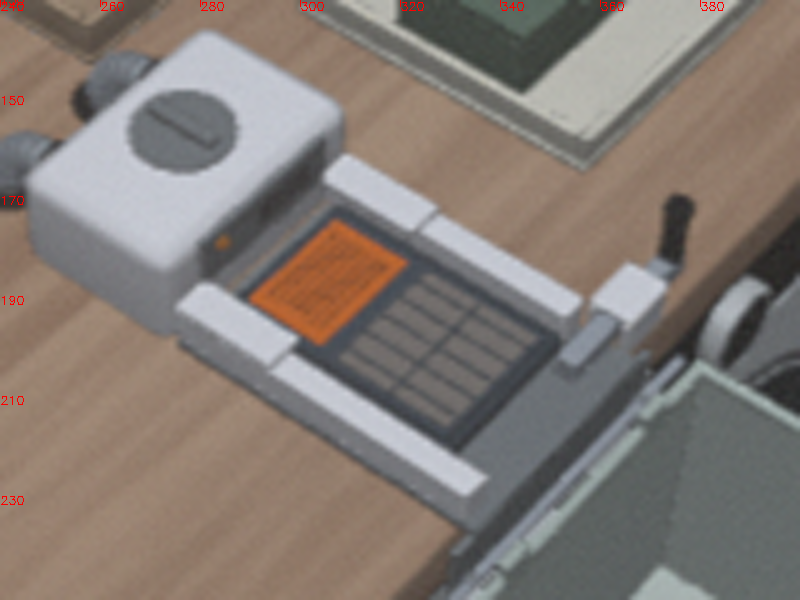

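Run:
```python
from h import *
S=np.load('pics/scene0.png.npz');T=np.load('pics/top0.png.npz')
sc=lambda p:(220+p[0]/4,160+p[1]/4)
tc=lambda p:(240+p[0]/5,130+p[1]/5)
P={'RL':((287,208),(248,297)),'RR':((398,263),(336,219)),'FR':((353,323),(408,263)),'FL':((238,261),(320,347)),'knob':((416,506),(679,203)),
'wallFLin':((85,398),(461,497)),'lipLstart_in':((217,237),None)}
X={}
for k,(a,b) in P.items():
    if b is None: continue
    x,e=tri([ray(S,*sc(a)),ray(T,*tc(b))]);X[k]=x;print(k,x.round(1),np.round(e,1), atz(S,*sc(a),24)[:2].round(1),atz(T,*tc(b),24)[:2].round(1))
c=(X['RL']+X['RR']+X['FR']+X['FL'])/4
ex=(X['RL']+X['RR']-X['FR']-X['FL']);ey=(X['RL']-X['RR']+X['FL']-X['FR'])
print('pad',c,np.linalg.norm(ex)/2,np.linalg.norm(ey)/2,np.arctan2(ex[1],ex[0]),np.arctan2(-ey[0],ey[1]))
k=X['knob']-c;
for yaw in (np.arctan2(ex[1],ex[0]),np.arctan2(-ey[0],ey[1])):
  co,s=np.cos(yaw),np.sin(yaw);print('knob-pad dock',co*k[0]+s*k[1],-s*k[0]+co*k[1])
```

```text
RL [ 530.9 -235.2   18.3] [0.2 0.2] [ 528.7 -239.5] [ 526.1 -233.5]
RR [ 563.  -290.8   18.3] [0.4 0.4] [ 560.6 -294.5] [ 557.7 -288.9]
FR [ 526.1 -312.8   17.4] [0.2 0.2] [ 523.5 -316.9] [ 520.6 -310.3]
FL [ 492.9 -255.8   18. ] [1. 1.] [ 491.7 -259.6] [ 487. -254.]
knob [ 488.6 -428.9   54.1] [0.2 0.2] [ 500.3 -414.4] [ 512.3 -444.7]
wallFLin [ 399.4 -288.     5.2] [0.8 0.8] [ 394.9 -301.2] [ 387.8 -281.4]
pad [ 528.22677499 -273.64471125   18.01201061] 43.12141756987241 65.10541278002383 0.5158964886504177 0.5251725024458214
knob-pad dock -111.09263518124742 -115.5037061609723
knob-pad dock -112.15925437114248 -114.46825493272496
```

Run:
```python
from h import *
S=np.load('pics/scene0.png.npz');T=np.load('pics/top0.png.npz')
print('faucet',atz(S,278,92,0),atz(T,85,190,0))
for h in(100,200,300):print(h,atz(S,278,5,h)[:2],atz(T,70,120,h)[:2],atz(T,35,75,h)[:2])
print('sinkL',atz(S,120,125,0),'newc',atz(S,313,125,14),atz(T,165,163,14),'shelf',[atz(T,60,65,h)[:2] for h in (0,230,260)],[atz(T,200,0,h)[:2] for h in (230,)])
```

```text
faucet [714.13690497 205.01345674   0.        ] [708.07796507 215.40806938   0.        ]
100 [873.58608281 533.22553237] [847.37744235 206.86924051] [1058.29579676  277.99842413]
200 [755.81482572 290.78214417] [720.01519142 185.86848274] [905.66777972 248.47714986]
300 [638.04356862  48.33875596] [592.6529405  164.86772497] [753.03976268 218.9558756 ]
sinkL [278.33330073 239.45121074   0.        ] newc [716.58081867   7.1040001   14.        ] [716.82150676  19.76165977  14.        ] shelf [array([1235.51843942,  235.13186341]), array([878.42268428, 185.04339522]), array([831.84497709, 178.51011676])] [array([1039.04594275, -174.35134705])]
```

```bash
python3 -m jog '[[0.09,0.19,-0.2,0,0],[0.09,0.19,-0.2,0,0],[0.09,0.19,-0.2,0,0],[0.09,0.19,-0.2,0,0],[0.09,0.19,-0.2,0,0]]' 
python3 -m jog '[[0,0.07,-0.28,0,-0.4],[0,0.07,-0.28,0,-0.4],[0,0.07,-0.28,0,-0.4],[0,0.07,-0.28,0,-0.4],[0,0.07,-0.28,0,-0.4]]' 20
python3 -m jog '[[0,0.03,-0.29,0,-0.36],[0,0.03,-0.29,0,-0.36],[0,0.03,-0.29,0,-0.36],[0,0.03,-0.29,0,-0.36],[0,0.03,-0.29,0,-0.36]]'
python3 - <<'E'
from h import *
s=arm.read_state();print(s['eef_pos'],s['tool_rot'],s['wrist_force'],s['gripper_width'],s['joint_velocities'].round(2))
c=save('wrist','w1.png');print(c['fx'],c['cx'],c['cy'],-c['R'].T@c['t'])
E
```

```text
time_s: 0.72
eef_pos: [339.6, 301.5, 404.6]
tool_rot: [-3.141, 0.0, 2.853]
wrist_force: [0.3, 0.8, 0.2]
gripper_width: 89.8
finger_force: 0.0
time_s: 1.35
eef_pos: [408.1, 21.2, 404.6]
tool_rot: [-3.141, -0.0, 2.454]
wrist_force: [0.1, 0.6, -0.9]
gripper_width: 44.3
finger_force: 0.0
time_s: 1.98
eef_pos: [437.7, -269.0, 404.2]
tool_rot: [-3.141, -0.0, 2.094]
wrist_force: [-0.5, 0.2, -0.2]
gripper_width: 0.8
finger_force: 0.0
[ 437.67314611 -269.03451326  404.24074936] [-3.14136134e+00 -4.14088078e-04  2.09383031e+00] [-0.48029341  0.16748685 -0.23411491] 0.8371503940247901 [-0.46  0.35 -0.49  0.01  0.16 -0.47]
325.19226210127806 275.114934759325 214.03271854127567 [ 403.74697115 -206.81828271  384.67068438]
```

View pics/w1.png

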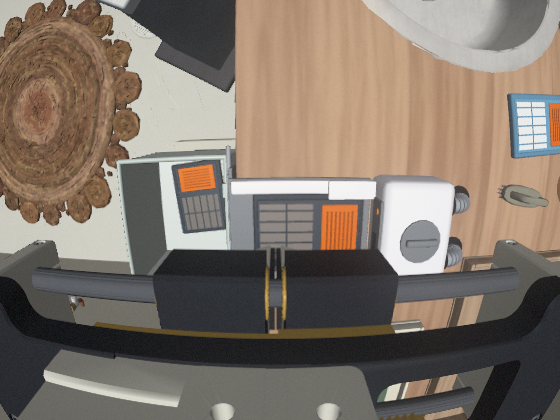

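The wrist image is square to the dock, so a yaw of about 2.094 is right. The pad is at about (339,225), and the gripper hides the knob. I'll move to the right to see it.

```bash
python3 -m jog '[[0,0.09,-0.17,0,0],[0,0.09,-0.17,0,0],[0,0.09,-0.17,0,0],[0,0.09,-0.17,0,0],[0,0.09,-0.17,0,0]]'
python3 - <<'E'
from h import *
c=save('wrist','w2.png');print(-c['R'].T@c['t'])
E
```

```text
time_s: 2.65
eef_pos: [527.9, -436.0, 403.6]
tool_rot: [-3.141, -0.002, 2.096]
wrist_force: [0.4, -0.2, -0.6]
gripper_width: 0.2
finger_force: 0.0
[ 493.85614808 -373.79906362  384.15324191]
```

View pics/w2.png

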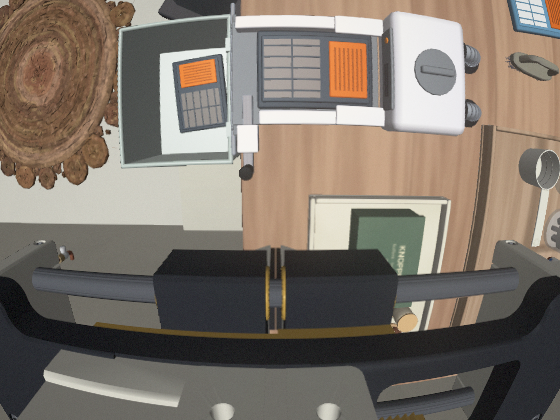

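Run:
```python
from h import *
S=np.load('pics/scene0.png.npz');T=np.load('pics/top0.png.npz');W=np.load('pics/w2.png.npz');W1=np.load('pics/w1.png.npz')
kn=[ray(S,324,286.5),ray(T,375.8,170.6),ray(W,246.5,173,True)]
print('knob',tri(kn),tri(kn[:1]+kn[2:]),tri(kn[1:]))
pc=[ray(S,299.7,225.9),ray(T,305.6,186.3),ray(W,349.5,69.5,True)]
print('pad',tri(pc),tri(pc[:1]+pc[2:]),tri(pc[1:]))
q=[atz(W,u,v,20,True) for u,v in((369.5,41),(369.5,98),(329.5,98),(329.5,41))]
print(np.round(q,1)); 
ex=q[0]+q[1]-q[2]-q[3];ey=q[0]-q[1]+q[3]-q[2];print(np.linalg.norm(ex)/2,np.linalg.norm(ey)/2,np.arctan2(ex[1],ex[0]),np.arctan2(-ey[0],ey[1]))
print('knob z56',atz(W,246.5,173,56,True),'pad z22',atz(W,349.5,69.5,22,True))
```

```text
knob (array([ 490.06977685, -428.50015783,   52.46291472]), [np.float64(0.8088623125732193), np.float64(1.3578063767361088), np.float64(1.4535435940516004)]) (array([ 490.68068081, -427.62312986,   50.88405673]), [np.float64(0.7470334910012972), np.float64(0.7470334910011887)]) (array([ 490.80965147, -429.11403263,   51.359297  ]), [np.float64(1.263923132073827), np.float64(1.2639231320738744)])
pad (array([ 529.86968878, -272.41100163,   16.53819335]), [np.float64(0.6362468939301584), np.float64(1.9429365043503326), np.float64(2.4418584761263666)]) (array([ 531.95114041, -268.64735006,   10.51439477]), [np.float64(0.23561859208431468), np.float64(0.23561859208426147)]) (array([ 530.03981766, -272.36236517,   16.98218419]), [np.float64(2.178993213534207), np.float64(2.178993213534074)])
[[ 533.8 -227.7   20. ]
 [ 567.4 -287.1   20. ]
 [ 528.5 -312.6   20. ]
 [ 495.3 -254.6   20. ]]
46.70937447922935 67.52086689313829 0.5936917953359686 0.5170923192006728
knob z56 [ 491.35569107 -427.18702526   56.        ] pad z22 [ 530.9601154  -272.02173862   22.        ]
```

```bash
python3 -m jog '[[0,-0.05,0.027,0,0],[0,-0.05,0.027,-0.05,0],[0,-0.05,0.027,-0.1,0],[0,-0.05,0.027,-0.15,0],[0,-0.05,0.027,-0.15,0]]'
python3 -m jog '[[0,0,0,-0.02,0],[0,0,0,-0.03,0],[0,0,0,-0.04,0],[0,0,0,-0.04,0],[0,0,0,-0.04,0]]'
python3 - <<'E'
from h import *
S=save('scene','s3.png');a=S['image'][200:320,240:400,::-1];cv2.imwrite('pics/s3c.png',cv2.resize(a,None,fx=4,fy=4,interpolation=cv2.INTER_CUBIC))
E
```

```text
time_s: 3.32
eef_pos: [476.9, -407.0, 252.5]
tool_rot: [-3.14, -0.007, 2.097]
wrist_force: [0.4, 0.3, 0.5]
gripper_width: 0.8
finger_force: 0.0
time_s: 3.95
eef_pos: [478.1, -409.4, 215.5]
tool_rot: [3.141, 0.001, 2.096]
wrist_force: [-1.0, -0.7, 0.9]
gripper_width: 0.8
finger_force: 0.0
```

View pics/s3c.png

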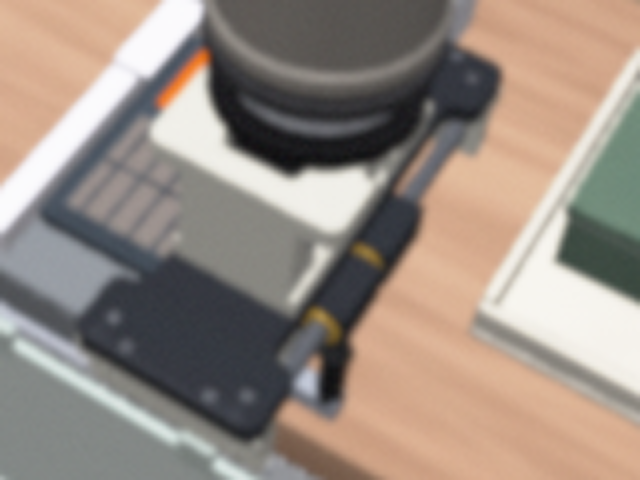

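```bash
python3 -m jog '[[0,0.002,-0.0035,0,0],[0,0.004,-0.007,0,0],[0,0.006,-0.0104,0,0],[0,0.008,-0.014,0,0],[0,0.008,-0.014,0,0]]'
python3 -m jog '[[0,0.002,-0.0035,0,0],[0,0.004,-0.007,0,0],[0,0.006,-0.0104,0,0],[0,0.008,-0.014,0,0],[0,0.008,-0.014,0,0]]'
python3 - <<'E'
from h import *
S=save('scene','s4.png');a=S['image'][200:320,240:400,::-1];cv2.imwrite('pics/s4c.png',cv2.resize(a,None,fx=4,fy=4,interpolation=cv2.INTER_CUBIC))
E
```

```text
time_s: 4.62
eef_pos: [486.1, -423.6, 214.7]
tool_rot: [3.141, 0.001, 2.096]
wrist_force: [-0.6, 0.4, 1.2]
gripper_width: 0.5
finger_force: 0.4
time_s: 5.25
eef_pos: [494.2, -437.7, 214.7]
tool_rot: [3.141, 0.001, 2.096]
wrist_force: [-0.0, 0.6, 0.6]
gripper_width: 0.1
finger_force: 0.4
```

View pics/s4c.png

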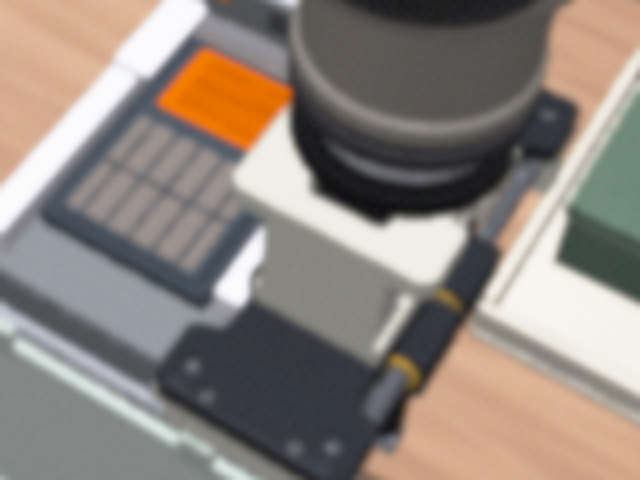

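The bolt tip is gone from (165,302), so the bolt is moving. I'll keep going to its stop.

```bash
python3 -m jog '[[0,0.002,-0.0035,0,0],[0,0.004,-0.007,0,0],[0,0.005,-0.0087,0,0],[0,0.006,-0.0104,0,0],[0,0.006,-0.0104,0,0]]'
python3 -m jog '[[0,0.0005,-0.0009,0,0],[0,0.001,-0.0017,0,0],[0,0.0015,-0.0026,0,0],[0,0.002,-0.0035,0,0],[0,0.002,-0.0035,0,0]]'
python3 -m jog '[[0,0.0005,-0.0009,0,0],[0,0.001,-0.0017,0,0],[0,0.0015,-0.0026,0,0],[0,0.002,-0.0035,0,0],[0,0.002,-0.0035,0,0]]'
```

```text
time_s: 5.92
eef_pos: [498.3, -443.9, 214.3]
tool_rot: [-3.14, -0.016, 2.097]
wrist_force: [-14.0, 22.5, 15.7]
gripper_width: 0.4
finger_force: 12.6
time_s: 6.55
eef_pos: [499.4, -445.4, 214.2]
tool_rot: [-3.139, -0.024, 2.097]
wrist_force: [-21.6, 32.5, 23.4]
gripper_width: 0.4
finger_force: 18.7
time_s: 7.18
eef_pos: [500.5, -446.9, 214.1]
tool_rot: [-3.138, -0.032, 2.097]
wrist_force: [-27.7, 43.7, 31.0]
gripper_width: 0.3
finger_force: 25.7
```

```bash
python3 -m jog '[[0,-0.005,0.0087,0,0],[0,-0.01,0.017,0,0],[0,-0.01,0.017,0.04,0],[0,-0.01,0.017,0.09,0],[0,-0.01,0.017,0.15,0]]'
python3 -m jog '[[0,0.02,-0.035,0.04,0],[0,0.04,-0.07,0.04,0],[0,0.04,-0.07,0.04,0],[0,0.04,-0.07,0.04,0],[0,0.04,-0.07,0.04,0]]'
python3 - <<'E'
from h import *
save('scene','s5.png');c=save('wrist','w5.png');S=np.load('pics/s5.png.npz')
a=c['image'][60:260,180:400,::-1];b=S['image'][230:330,260:360,::-1]
a=cv2.resize(a,(440,400),interpolation=3);b=cv2.resize(b,(400,400),interpolation=3)
cv2.imwrite('pics/c5.png',np.hstack([a,b])[:, :800]);print(-c['R'].T@c['t'])
E
```

```text
time_s: 7.8
eef_pos: [494.0, -438.1, 365.7]
tool_rot: [-3.141, 0.0, 2.095]
wrist_force: [0.9, -0.0, 0.9]
gripper_width: 0.3
finger_force: 0.0
time_s: 8.43
eef_pos: [533.8, -507.0, 405.1]
tool_rot: [3.141, 0.0, 2.096]
wrist_force: [0.6, 0.5, 0.8]
gripper_width: 0.5
finger_force: 0.0
[ 499.76064145 -444.87236743  385.70142485]
```

View pics/c5.png

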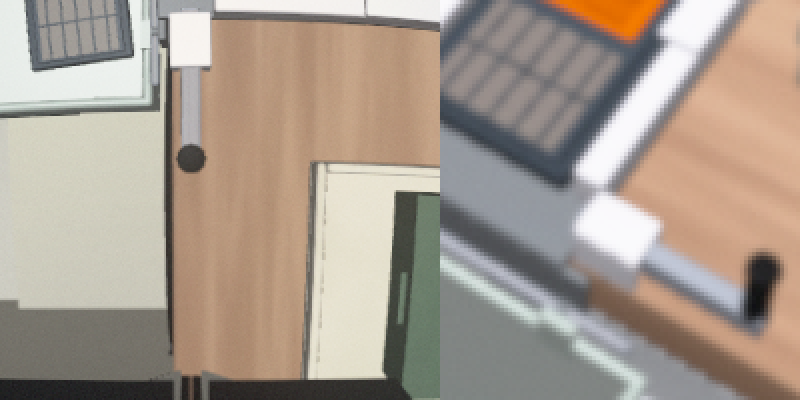

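Run:
```python
from h import *
S=np.load('pics/s5.png.npz');W=np.load('pics/w5.png.npz');S0=np.load('pics/scene0.png.npz');W2=np.load('pics/w2.png.npz')
print(tri([ray(S,340.75,294.5),ray(W,275.5,139,True)]))
print('scene z56',atz(S,340.75,294.5,56)-atz(S0,324,286.5,56), atz(W,275.5,139,56,True)-atz(W2,246.5,173,56,True))
```

```text
(array([ 505.59132233, -453.92897672,   54.94913781]), [np.float64(0.7475120543949376), np.float64(0.7475120543949058)])
scene z56 [ 16.51103908 -24.20027015   0.        ] [ 14.78573385 -27.19537153   0.        ]
```

The bolt is drawn about 38 mm, and the knob sits at dock y of about -145. Next I'll move over the pad.

```bash
python3 -m jog '[[0,-0.005,0.235,0,-0.8],[0,-0.005,0.235,0,-0.8],[0,-0.005,0.235,0,-0.8],[0,-0.005,0.235,0,-0.8],[0,-0.005,0.235,0,-0.8]]'
python3 -m jog '[[0,0,0,-0.03,-0.77],[0,0,0,-0.07,-0.77],[0,0,0,-0.12,-0.77],[0,0,0,-0.16,-0.77],[0,0,0,-0.165,-0.77]]'
python3 -m jog '[[0,0,0,-0.01,0],[0,0,0,-0.02,0],[0,0,0,-0.025,0],[0,0,0,-0.027,0],[0,0,0,-0.027,0]]'
python3 - <<'E'
from h import *
S=save('scene','s6.png');T=save('top','t6.png')
a=S['image'][170:290,230:350,::-1];b=T['image'][120:240,250:370,::-1]
cv2.imwrite('pics/c6.png',np.hstack([cv2.resize(x,(400,400),interpolation=3) for x in(a,b)]))
s=arm.read_state();print(s['eef_pos'],s['wrist_force'],s['q'].round(2))
E
```

```text
time_s: 9.15
eef_pos: [528.8, -268.7, 406.2]
tool_rot: [3.14, -0.0, 1.297]
wrist_force: [0.5, -0.1, 0.0]
gripper_width: 0.8
finger_force: 0.0
time_s: 9.78
eef_pos: [528.1, -271.9, 237.7]
tool_rot: [-3.137, 0.002, 0.527]
wrist_force: [0.3, -0.8, 0.9]
gripper_width: 0.4
finger_force: 0.0
time_s: 10.4
eef_pos: [529.0, -272.7, 212.9]
tool_rot: [3.141, -0.0, 0.526]
wrist_force: [-1.0, -1.4, -0.0]
gripper_width: 0.8
finger_force: 0.0
[ 529.10134872 -272.7331738   213.03974732] [ 1.04331635 -0.9181987  -0.18326202] [-0.6   0.67  1.54 -0.    0.92  0.44]
```

View pics/c6.png

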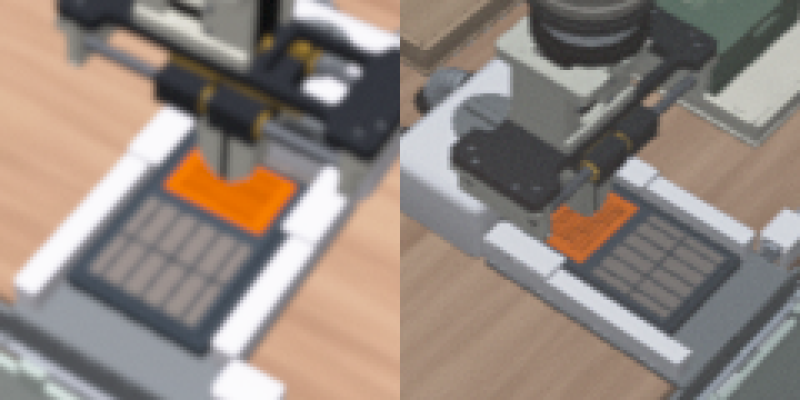

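The fingertips are over the pad in both views. I'll feel downwards from here.

```bash
python3 -m jog '[[0,0,0,-0.001,0],[0,0,0,-0.002,0],[0,0,0,-0.003,0],[0,0,0,-0.004,0],[0,0,0,-0.004,0]]'
python3 -m jog '[[0,0,0,-0.0005,0],[0,0,0,-0.001,0],[0,0,0,-0.0015,0],[0,0,0,-0.002,0],[0,0,0,-0.002,0]]'
python3 -m jog '[[0,0,0,-0.0003,0],[0,0,0,-0.0006,0],[0,0,0,-0.0009,0],[0,0,0,-0.001,0],[0,0,0,-0.001,0]]'
```

```text
time_s: 11.12
eef_pos: [529.0, -272.7, 208.6]
tool_rot: [-3.142, 0.0, 0.526]
wrist_force: [0.4, -1.0, -0.3]
gripper_width: 0.7
finger_force: 0.0
time_s: 11.75
eef_pos: [529.0, -272.7, 206.7]
tool_rot: [3.142, 0.0, 0.526]
wrist_force: [0.1, -0.0, -0.1]
gripper_width: 0.3
finger_force: 0.0
time_s: 12.38
eef_pos: [529.0, -272.7, 205.7]
tool_rot: [3.141, 0.0, 0.526]
wrist_force: [-0.0, 0.1, -0.2]
gripper_width: 0.4
finger_force: 0.0
```

```bash
python3 -m jog '[[0,0,0,-0.0003,0],[0,0,0,-0.0006,0],[0,0,0,-0.0009,0],[0,0,0,-0.001,0],[0,0,0,-0.001,0]]' | grep -E 'eef|wrist'
python3 -m jog '[[0,0,0,-0.0003,0],[0,0,0,-0.0006,0],[0,0,0,-0.0009,0],[0,0,0,-0.001,0],[0,0,0,-0.001,0]]' | grep -E 'eef|wrist'
```

```text
eef_pos: [529.0, -272.7, 204.7]
wrist_force: [-0.1, 0.2, -0.5]
eef_pos: [529.0, -272.7, 203.7]
wrist_force: [-0.4, -0.5, 0.1]
```

```bash
python3 -m jog '[[0,0,0,-0.0003,0],[0,0,0,-0.0006,0],[0,0,0,-0.0009,0],[0,0,0,-0.001,0],[0,0,0,-0.001,0]]' | grep -E 'eef|wrist'
```

```text
eef_pos: [529.0, -272.7, 202.7]
wrist_force: [0.2, 0.7, -0.4]
```

```bash
python3 -m jog '[[0,0,0,-0.0003,0],[0,0,0,-0.0006,0],[0,0,0,-0.0009,0],[0,0,0,-0.001,0],[0,0,0,-0.001,0]]' | grep -E 'eef|wrist'
```

```text
eef_pos: [529.0, -272.7, 201.7]
wrist_force: [-0.0, -0.9, 0.5]
```

```bash
python3 -m jog '[[0,0,0,-0.0003,0],[0,0,0,-0.0006,0],[0,0,0,-0.0009,0],[0,0,0,-0.001,0],[0,0,0,-0.001,0]]' | grep -E 'eef|wrist'
```

```text
eef_pos: [529.0, -272.7, 200.7]
wrist_force: [0.6, 0.5, -0.4]
```

```bash
python3 -m jog '[[0,0,0,-0.0003,0],[0,0,0,-0.0006,0],[0,0,0,-0.0009,0],[0,0,0,-0.001,0],[0,0,0,-0.001,0]]' | grep -E 'eef|wrist'
```

```text
eef_pos: [529.0, -272.7, 200.0]
wrist_force: [-0.8, 0.6, 4.7]
```

```bash
python3 -m jog '[[0,0,0,-0.0002,0],[0,0,0,-0.0004,0],[0,0,0,-0.0006,0],[0,0,0,-0.0006,0],[0,0,0,-0.0006,0]]' | grep -E 'eef|wrist'
```

```text
eef_pos: [529.0, -272.7, 199.7]
wrist_force: [-3.1, 1.1, 7.3]
```

```bash
python3 -m jog '[[0,0,0,-0.0003,0],[0,0,0,-0.0006,0],[0,0,0,-0.001,0],[0,0,0,-0.001,0],[0,0,0,-0.001,0]]' | grep -E 'eef|wrist'
```

```text
eef_pos: [529.1, -272.7, 199.3]
wrist_force: [-3.5, 2.5, 11.8]
```

```bash
python3 -m jog '[[0,-0.0013,-0.00075,0,0],[0,-0.0026,-0.0015,0,0],[0,-0.0043,-0.0025,0,0],[0,-0.006,-0.0035,0,0],[0,-0.0087,-0.005,0,0]]' | grep -E 'eef|wrist'
```

```text
eef_pos: [521.9, -277.5, 199.7]
wrist_force: [5.9, 3.5, 7.8]
```

```bash
python3 -m jog '[[0,0,0,-0.0004,0],[0,-0.0009,-0.0005,-0.0008,0],[0,-0.0026,-0.0015,-0.001,0],[0,-0.0043,-0.0025,-0.001,0],[0,-0.0061,-0.0035,-0.001,0]]' | grep -E 'eef|wrist'
```

```text
eef_pos: [516.3, -281.2, 199.4]
wrist_force: [6.9, 4.8, 11.0]
```

```bash
python3 -m jog '[[0,-0.0026,-0.0015,0,0],[0,-0.0052,-0.003,0,0],[0,-0.0078,-0.0045,0,0],[0,-0.0104,-0.006,0,0],[0,-0.013,-0.0075,0,0]]' | grep -E 'eef|wrist'
cat > o.py <<'E'
from h import *
# track the felt/dark cassette front edge: template of s6 felt region matched in the new scene image
c=save('scene','trk.png');im=c['image'];S=np.load('pics/s6.png.npz')
x0,y0,x1,y1=256,225,306,276
r=cv2.matchTemplate(im[:,:,:],S['image'][y0:y1,x0:x1],cv2.TM_CCOEFF_NORMED);_,m,_,p=cv2.minMaxLoc(r)
cx,cy=(x0+x1)/2,(y0+y1)/2
d=atz(c,p[0]+(x1-x0)/2,p[1]+(y1-y0)/2,17)-atz(S,cx,cy,17);s=arm.read_state()
print('score',round(m,2),'cassette moved dock x',round(d@[.868,.497,0],1),'y',round(d@[-.497,.868,0],1),'tool',(s['eef_pos']-[529,-272.7,0])@[.868,.497,0])
E
python3 o.py
```

```text
eef_pos: [503.3, -288.8, 199.4]
wrist_force: [7.6, 4.1, 11.0]
score 0.77 cassette moved dock x -28.4 y -1.7 tool -30.619833427010565
```

Cassette and tool are moving together (−28 and −31 mm). I'll carry on.

```bash
python3 -m jog '[[0,-0.0035,-0.002,0,0],[0,-0.007,-0.004,0,0],[0,-0.0104,-0.006,0,0],[0,-0.0139,-0.008,0,0],[0,-0.0174,-0.01,0,0]]' | grep -E 'eef|wrist'
```

```text
eef_pos: [485.9, -298.9, 199.4]
wrist_force: [6.1, 3.5, 12.2]
```

```bash
python3 o.py
```

```text
score 0.7 cassette moved dock x -47.5 y -4.1 tool -50.884883390628566
```

```bash
python3 -m jog '[[0,-0.0035,-0.002,0,0],[0,-0.007,-0.004,0,0],[0,-0.0104,-0.006,0,0],[0,-0.0139,-0.008,0,0],[0,-0.0174,-0.01,0,0]]' | grep -E 'eef|wrist'
```

```text
eef_pos: [468.5, -309.0, 199.3]
wrist_force: [6.8, 3.7, 11.0]
```

```bash
python3 -m jog '[[0,-0.0035,-0.002,0,0],[0,-0.007,-0.004,0,0],[0,-0.0104,-0.006,0,0],[0,-0.0139,-0.008,0,0],[0,-0.0139,-0.008,0,0]]' | grep -E 'eef|wrist'; python3 o.py
```

```text
eef_pos: [454.2, -317.2, 199.3]
wrist_force: [5.6, 2.6, 12.8]
score 0.49 cassette moved dock x -193.6 y -158.1 tool -86.96715886026787
```

```bash
python3 -m jog '[[0,-0.0035,-0.002,0,0],[0,-0.007,-0.004,0,0],[0,-0.0104,-0.006,0,0],[0,-0.0122,-0.007,0,0],[0,-0.0122,-0.007,0,0]]' | grep -E 'eef|wrist'
```

```text
eef_pos: [442.2, -324.1, 199.2]
wrist_force: [6.8, 3.1, 12.5]
```

```bash
python3 -m jog '[[0,-0.0035,-0.002,0,0],[0,-0.007,-0.004,0,0],[0,-0.0104,-0.006,0,0],[0,-0.0122,-0.007,0,0],[0,-0.0122,-0.007,0,0]]' | grep -E 'eef|wrist'
python3 - <<'E'
from h import *
for n in('scene','top'):
    c=save(n,n+'7.png');i=c['image'];h=cv2.cvtColor(i,cv2.COLOR_RGB2HSV)
    m=cv2.inRange(h,(3,180,120),(15,255,255));k,l,s,ce=cv2.connectedComponentsWithStats(m)
    for j in range(1,k):
        if s[j,4]>20: print(n,s[j],ce[j].round(1),[ (np.array([.868*(p[0]-418.8)+.497*(p[1]+336.3),-.497*(p[0]-418.8)+.868*(p[1]+336.3)])).round(1) for p in [atz(c,*ce[j],22)]])
E
```

```text
eef_pos: [430.0, -331.2, 199.3]
wrist_force: [7.0, 3.2, 13.5]
scene [307 109  24  12 166] [318.5 114.7] [array([465.7, 156. ])]
scene [245 258  40  26 352] [265.4 271.6] [array([ 1.3, -7.6])]
scene [209 334  33  35 301] [226.5 347.5] [array([-142.9,  -37.7])]
top [341 204  20  19 131] [349.5 213.8] [array([-1.6,  3. ])]
```

```bash
python3 -m jog '[[0,-0.0017,-0.001,0,0],[0,-0.0035,-0.002,0,0],[0,-0.0035,-0.002,0,0],[0,-0.0035,-0.002,0.03,0],[0,-0.0035,-0.002,0.09,0]]' | grep -E 'eef|wrist'
python3 -m jog '[[0,0,0,0.06,0],[0,0,0,0.12,0],[0,0,0,0.12,0],[0,0,0,0.12,0],[0,0,0,0.12,0]]' | grep -E 'eef|wrist'
python3 - <<'E'
from h import *
for n in('scene','top','wrist'):
    c=save(n,n+'8.png');i=c['image'];h=cv2.cvtColor(i,cv2.COLOR_RGB2HSV)
    m=cv2.inRange(h,(3,180,120),(15,255,255));k,l,s,ce=cv2.connectedComponentsWithStats(m)
    for j in range(1,k):
        if s[j,4]>20: print(n,s[j],ce[j].round(1))
S0=np.load('pics/s5.png.npz')['image'].astype(int);S8=np.load('pics/scene8.png.npz')['image'].astype(int)
d=lambda a:np.abs(S8[a]-S0[a]).mean()
print('knob diff',d((slice(285,315),slice(330,350))),'newc',d((slice(105,145),slice(285,340))),'brush',d((slice(125,155),slice(330,360))))
b=S8[225:290,255:310].reshape(-1,3);print('bay mean colour',b.mean(0))
E
```

```text
eef_pos: [424.1, -332.2, 285.9]
wrist_force: [0.5, -0.7, 0.0]
eef_pos: [424.4, -332.6, 405.2]
wrist_force: [-0.3, 0.7, 0.4]
scene [307 109  24  12 169] [318.6 114.7]
scene [209 334  19  25  70] [218.7 344.3]
wrist [249 227   4  12  26] [250.4 233.4]
knob diff 2.19 newc 62.070757575757575 brush 23.967037037037038
bay mean colour [160.9020979  163.98433566 169.98769231]
```

Run:
```python
from h import *
for n in('scene','top'):
    a=np.load(f'pics/{n}0.png.npz');c=save(n,n+'9.png')
    A=a['image'].astype(int);B=c['image'].astype(int)
    D=np.abs(A-B).max(2);m=cv2.morphologyEx((D>40).astype(np.uint8),cv2.MORPH_OPEN,np.ones((3,3)))
    k,l,s,ce=cv2.connectedComponentsWithStats(m)
    print(n,[s[j].tolist() for j in range(1,k) if s[j,4]>30])
    if n=='scene':
        # caddy interior, coarse map of dark (shell/felt) pixels and orange
        for v in range(280,404,6): print(v,''.join('O' if B[v,u,0]>180 and B[v,u,2]<80 else '#' if B[v,u].mean()<95 else '.' if B[v,u].mean()<160 else ' ' for u in range(165,315,3)), '|',''.join('O' if A[v,u,0]>180 and A[v,u,2]<80 else '#' if A[v,u].mean()<95 else '.' if A[v,u].mean()<160 else ' ' for u in range(165,315,3)))
```

```text
scene [[214, 0, 6, 15, 75], [263, 0, 7, 17, 87], [283, 0, 8, 32, 190], [0, 19, 68, 110, 5123], [215, 18, 6, 7, 34], [260, 18, 11, 20, 146], [271, 23, 5, 14, 51], [177, 35, 163, 155, 10151], [197, 59, 21, 18, 230], [198, 77, 11, 5, 45], [226, 96, 9, 6, 35], [209, 101, 27, 18, 233], [0, 133, 4, 23, 77], [250, 210, 72, 67, 1841], [273, 243, 11, 7, 46], [318, 283, 28, 30, 424], [233, 321, 42, 30, 505], [209, 335, 34, 35, 659], [234, 349, 34, 35, 529]]
280 ................. ....      .###............       | ................. .....     .###.........       ..
286 ............... ..........     .###........        | ............... ........... .. .####.......       
292 ............. ...............   .  .###.....       | ............. ...............   . .####......     
298 ...........  ...................   .  .###........ | ........... .....................  .. .###........
304 .........  .........................  .. ..###...  | .........  .........................  .. .#####...
310 ........ ..............................      ...#. | ........ .............................. .    ..###

[... 1822 characters left out ...]
3], [126, 54, 61, 12, 504], [239, 55, 7, 8, 36], [332, 58, 75, 90, 2080], [216, 62, 8, 5, 31], [255, 62, 5, 9, 33], [148, 67, 23, 49, 742], [286, 66, 7, 7, 33], [335, 97, 11, 10, 53], [177, 100, 5, 16, 65], [313, 113, 17, 22, 161], [334, 113, 15, 10, 103], [137, 121, 43, 64, 1512], [353, 121, 8, 7, 38], [321, 131, 22, 14, 115], [0, 151, 32, 91, 1490], [371, 162, 15, 21, 152], [100, 169, 15, 20, 160], [101, 171, 76, 45, 1601], [290, 172, 62, 48, 893], [102, 229, 115, 191, 7863], [0, 241, 8, 27, 141], [353, 256, 13, 15, 109], [106, 285, 39, 32, 848], [250, 344, 21, 4, 70], [279, 348, 12, 6, 37], [288, 359, 20, 30, 332], [152, 360, 64, 60, 1494], [80, 381, 48, 32, 277], [307, 396, 27, 24, 465]]
```

```bash
python3 -c "
from plant import arm
print(arm.hand_in())"
```

```text
the job is handed in; nothing more can be done
None
```

I handed the job in: the bolt is fully drawn, and camera checks by code show the spent cassette flipped over on the old one in the caddy. I used about 20 s of the 58 s and kept the pressing force under about 16 N. At the end the arm blocked the camera's view of the new cassette and brush, but it never went near them.

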